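# Close the sill trough with its oversize ceramic tile

## Task

Close the aluminium candle trough with the blue ceramic tile: the tile is longer than the opening in the steel frame, so tilt it, feed its lower edge under the wide lip against the orange spring clip, and push until its other edge can come down past the opposite lip. Lay it flat on the ledges, slid home against the end wall under that opposite lip with the clip holding it there, and let go. Ceramic and clip are delicate, so feel your way and do not crush the clip, and leave the dreidels, tin and menorah where they are.

Things in the scene. Friction and masses are not known exactly. Their poses are not given: they have to be found in the camera images.
- tile: Loose blue ceramic tile with a white centre, 130 (x) by 100 (y) by 8 mm thick, about 0.3 kg, lying flat on the sill. Origin: centre of its underside, z up through its top. A wooden bar handle stands on its middle, 12 mm thick along x, 56 mm long along y, 36 mm high (its top 44 mm above the underside); grip it across the 12 mm. Same turned half round. It bears up to 40 N in all.
- trough: Fixed aluminium trough, 204 (x) by 120 (y) mm, 60 mm high, candles inside. Origin: on the sill, on its long centre line, 11.5 mm to the +x side of its middle. On its rim sits a steel frame that is NOT tracked: true in y, height and yaw, but shifted -12 to +12 mm along the trough's x (an unknown offset, fixed during the job). The wide lip and clip are at -x, the plain lip at +x.
- opening (a point): Fixed to the trough: centre of the frame's opening at ledge height (66 mm over the sill), if the frame offset were 0; shift all frame x values by the true offset. Ledges run round a hole; side walls at y = -54 and +54 mm. The tile belongs lengthwise along x, flat on the ledges, centred at x = +2 mm from here: one edge at the end wall, the other pressing the clip in 4 mm.
- plain_lip (a point): Inner edge of the plain lip, on its top, at frame offset 0: x = +57 mm from the opening's centre. The lip is steel, 3 mm thick, top 85 mm and underside 82 mm over the sill; below it a solid end wall has its inner face at x = +67. The tile's +x edge gets down past this lip only with the clip pressed in by at least 14 mm.
- wide_lip (a point): Inner edge of the wide lip, on its top, at frame offset 0: x = -57 mm from the opening's centre, so the gap between the lips is 114 mm, free over 108 mm in y. The lip is steel, 3 mm thick, top 85 mm and underside 82 mm over the sill, reaching to x = -96 over the spring clip.
- clip (a joint): Orange spring clip under the wide lip: pad 70 mm wide in y, 67 to 80 mm over the sill, sliding along the trough's x; an orange pin shows it in the lip's slot. Value in m: 0 = free, face at x = -59 mm from the opening's centre (offset 0), growing as pressed towards -x. Spring 1 N per mm from 0 N (14 N at 14 mm). Do not press it past 17 mm (17 N).
- dreidel_a: Red plastic dreidel lying on its side, about 60 by 26 by 26 mm, bystander. Origin: under its body.
- dreidel_b: Yellow plastic dreidel lying on its side, about 60 by 26 by 26 mm, bystander. Origin: under its body.
- tin: Silver aluminium tin, 64 mm across, 50 mm high, bystander. Origin: centre of its underside.
- menorah: Glass-and-steel menorah, 70 by 200 mm, 184 mm high, bystander. Origin: centre of its underside.
Not all that is in view belongs to the job. Of the things that look like the trough, the largest one is meant.

How it is judged:
By the outcome, as a careful person would: the job done as asked, in the order asked, and still so for the second after the job is handed in, with the robot touching nothing.
It also fails if it takes over 72 s, if anything falls off the work surface, if the arm or the gripper's body presses on something with over 40 N, if the wrist force passes 120 N, or if a joint passes its speed limit or range.

## Robot

A 6-joint arm with a two-finger parallel gripper is mounted at the origin on the work surface. World frame = base frame: x ahead of the robot, y to its left, z up, the work surface at z = 0. Lengths are in m, angles in degrees, forces in N, time in s.
With the tool pointing down it reaches from about 0.25 to 0.725 m from the base axis. Payload 9.7 kg.
Tool frame: the origin (TCP) lies midway between the tips of the shut fingers; the grasp point (between the pads) lies 19 mm behind it; z points along the fingers, y is the line along which they close (so a half turn about z gives the same grasp; the last joint's range is limited). The gripper opens to 85 mm and grips with 20 to 120 N. Pads are 22 mm wide; open, the fingers measure 114 mm over their backs; the gripper's body (76 mm by 85 mm) begins 54 mm behind the grasp point. The pads swing forward as they close: fully open they stand 13 mm farther back than shut.
Start: joints at [-70.245, 4.979, 10.078, 95.1, 0, 90], TCP at [0.186, -0.518, 0.231] pointing down, gripper open.
Joint ranges: [-179.16, 179.16], [-48.56, 103.87], [-65.8, 70.77], [-126.05, 130.52], [-82.76, 87.17], [-180, 180]. Speed limits (degrees/s): [127.2, 127.2, 147.25, 180, 180, 180].

## Interface

Orientations are given as [roll, pitch, yaw] about the fixed x, y, z axes, in that order (R = Rz(yaw) Ry(pitch) Rx(roll)).
In Python, from workcell import bot gives the robot as it stands.
- The arm moves only by the shell command python3 -m crank 'ROWS' [FORCE]. ROWS is JSON, a list of rows, each an object with "gripper": the finger opening in mm, from 0 to 85.4; "travel": the shift along the tool's x, y, z in mm, a list of three; "twist": the turn, a rotation vector about the tool's x, y, z in rad, a list of three. In form: [{"gripper": gripper, "travel": [tx, ty, tz], "twist": [rx, ry, rz]}, ...]. A call has 1 to 12 rows; each row shifts and turns the commanded pose from where the row before left it, along the tool's axes as they then stand; what a row does not reach is not made up. A row lasts 1/8 s, in which the tool goes at most 62.5 mm and 10.7 degrees, less where a joint would pass 70% of its speed; a pose out of reach is approached as far as the arm can. A call is refused whole if a number of a shift passes 62.5 or a number of a turn 0.188, either way. A call with a gripper value outside its range is refused whole. The fingers move at their own pace and stop on an object; FORCE is the grip in N (left out, the last holds). Time passes only in rows, so rows that do not move let the fingers close. It gives the time, the measured TCP pose, the force, the opening and the grip force at its end, in the units of the state.
- bot.get_obs(): the state, without advancing time (a new reading comes with each control period).
- bot.camera(name): name is "side" or "top"; returns the picture (480x640x3 uint8, red, green, blue); there is no depth.
- bot.calibration(name): a dict with "vfov" (degrees; the focal length in pixels is half the picture's height over the tangent of half this angle, whatever the lens; pixels are square), "cx", "cy" (the principal point, pixels), "camera_from_world" (4x4, takes a point from world to camera coordinates). Camera axes: x right, y down, z forward; pixel columns grow to the right and rows downward; lengths in m; the calibration is good to about 2 mm. A picture is of the moment at which its call begins. calibration takes no time and is no camera call.
- bot.job_done(): hands the job in; it is judged then, once.
The state is a dict: "time": time; "q": joint angles; "qd": joint speeds; "joint_efforts": joint torques, N m; "ee_pos": TCP position; "tcp_rot": TCP orientation; "wrist_force": force on the tool from outside, world axes, zero at the start; "torque": the same for the moment, N m; "opening": finger opening in m; "grasp_force": force on a finger pad.
Only numpy, scipy, OpenCV 4.12 (cv2) and the standard library are available. Lean on these libraries where they do the work, as an engineer would, in place of code of your own. Each camera call takes 0.05 s, during which the arm holds its last target. There are 200 camera calls.

## Working session

There is one attempt and no reset: what is moved stays moved. The work goes in short steps, Python scripts to look and compute and a shell command to move; the robot and the scene stay as the last step left them, time stands still between calls to the robot, and variables do not carry over. Pictures are saved under pics/ and viewed, at most 10 in all, crops included, and the job is handed in when it is done.

```bash
ls; mkdir -p pics; python3 - <<'E'
from workcell import bot
import cv2
for n in("top","side"):
    cv2.imwrite(f"pics/{n}0.png",bot.camera(n)[:,:,::-1]); c=bot.calibration(n); print(n,c)
print(bot.get_obs())
E
```

```text
pics
top {'vfov': 42.27938600604615, 'cx': 325.5972453355978, 'cy': 240.8450903416017, 'camera_from_world': array([[-2.75827672e-02, -9.99614892e-01, -3.04283130e-03,
         6.96376165e-02],
       [-9.88544972e-01,  2.77289112e-02, -1.48357492e-01,
         5.91522933e-01],
       [ 1.48384733e-01, -1.08413458e-03, -9.88929116e-01,
         1.21580527e+00],
       [ 0.00000000e+00,  0.00000000e+00,  0.00000000e+00,
         1.00000000e+00]])}
side {'vfov': 54.45636684968933, 'cx': 317.6737583394756, 'cy': 243.4613066498157, 'camera_from_world': array([[ 0.73748258, -0.67490459,  0.02496468, -0.37143996],
       [-0.36400961, -0.42835352, -0.82704913,  0.28106932],
       [ 0.56887297,  0.60084695, -0.56157501,  0.43033928],
       [ 0.        ,  0.        ,  0.        ,  1.        ]])}
{'time': 0.1, 'q': array([-7.02463406e+01,  5.00629007e+00,  1.00398509e+01,  9.50996266e+01,
       -1.94464611e-04,  9.00004344e+01]), 'qd': array([-0.01465182, -0.08795639,  0.02188901, -0.04525795,  0.15007742,
       -0.06449165]), 'joint_efforts': array([-4.22756757e-04, -5.21562374e+01,  4.65651298e+01,  1.59211457e-02,
       -4.19170576e-06, -2.55430365e-06]), 'ee_pos': array([ 0.18581771, -0.51744412,  0.23067756]), 'tcp_rot': array([-1.79933934e+02,  1.94965404e-04,  1.97532252e+01]), 'wrist_force': array([-0.07110992, -0.9263603 , -0.23109337]), 'torque': array([-0.00756107, -0.03716975, -0.05238004]), 'grasp_force': 0.0, 'opening': 0.08553721258164781}
```

View pics/top0.png

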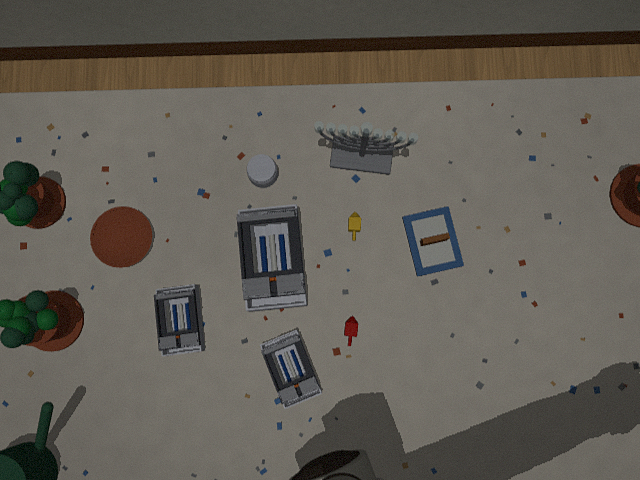

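View pics/side0.png

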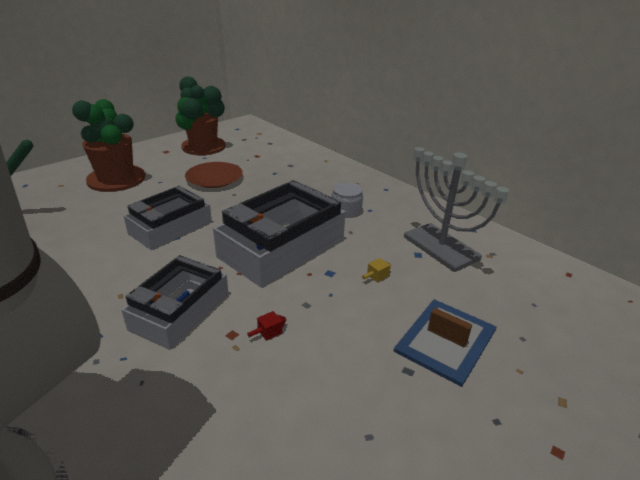

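The top view shows the tile at about (433,241) with its handle across. The big trough is at (272,258), with its wide lip and orange clip towards the robot (lower end). The dreidels are at (355,223) and (351,328), and the menorah at (363,155).

```bash
cat > h.py <<'E'
import numpy as np,cv2
from workcell import bot
def ray(n,uv):
    c=bot.calibration(n);f=240/np.tan(np.radians(c['vfov']/2));T=c['camera_from_world']
    d=np.array([(uv[0]-c['cx'])/f,(uv[1]-c['cy'])/f,1.]);R=T[:3,:3]
    return -R.T@T[:3,3],R.T@d
def onz(n,uv,z):
    o,d=ray(n,uv);return o+d*(z-o[2])/d[2]
def proj(n,p):
    c=bot.calibration(n);f=240/np.tan(np.radians(c['vfov']/2));T=c['camera_from_world']
    q=T[:3,:3]@np.asarray(p)+T[:3,3];return np.array([c['cx']+f*q[0]/q[2],c['cy']+f*q[1]/q[2]])
E
python3 - <<'E'
from h import *
im=cv2.imread("pics/top0.png");hsv=cv2.cvtColor(im,cv2.COLOR_BGR2HSV)
m=cv2.inRange(hsv,(100,90,40),(125,255,255)); m[:, :395]=0;m[:,480:]=0;m[:200]=0;m[290:]=0
c=max(cv2.findContours(m,0,1)[0],key=cv2.contourArea);r=cv2.minAreaRect(c);b=cv2.boxPoints(r)
P=np.array([onz("top",p,.008) for p in b]);print(r,P,P.mean(0))
for i in range(2):print(np.linalg.norm(P[i+1]-P[i]),np.degrees(np.arctan2(*(P[i+1]-P[i])[1::-1])))
cv2.imwrite("pics/tr.png",np.hstack([cv2.resize(im[195:320,225:320],None,fx=4.5,fy=4.5,interpolation=2)]))
s=cv2.imread("pics/side0.png");cv2.imwrite("pics/trs.png",cv2.resize(s[175:285,205:355],None,fx=5,fy=5,interpolation=2))
E
```

```text
((432.676513671875, 240.7058868408203), (61.84658432006836, 47.53697967529297), 75.96376037597656) [[ 0.64591506 -0.10898685  0.008     ]
 [ 0.66785756 -0.20717099  0.008     ]
 [ 0.54010339 -0.23104937  0.008     ]
 [ 0.51880171 -0.13422298  0.008     ]] [ 0.59316943 -0.17035755  0.008     ]
0.10060615277139025 -77.40236762855463
0.12996655240185162 -169.41307210176498
```

View pics/tr.png

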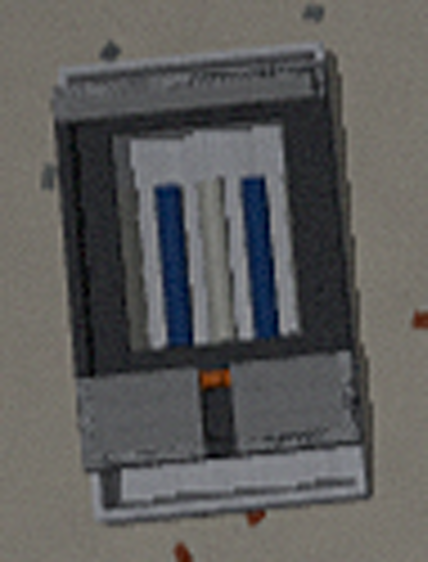

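View pics/trs.png

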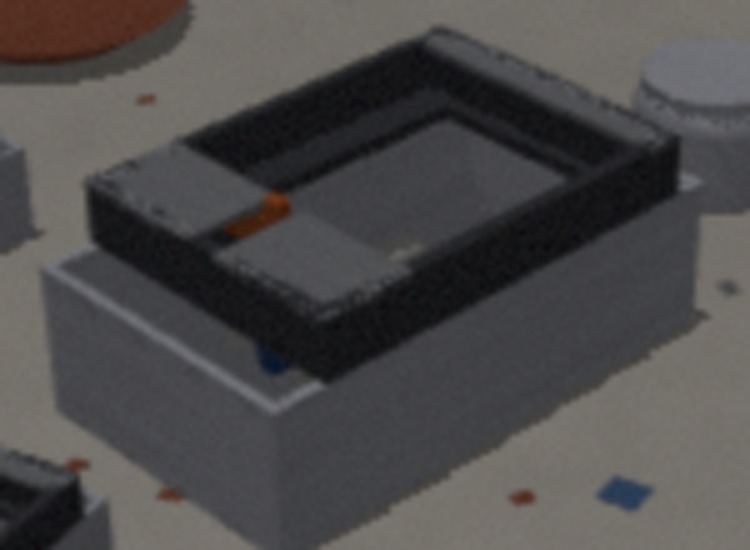

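```bash
python3 - <<'E'
from h import *
C=lambda a,b:(225+a/4.5-.4,195+b/4.5-.4)
S=lambda a,b:(205+a/5-.4,175+b/5-.4)
t=lambda L,z,n="top",F=C:[np.round(onz(n,F(*p),z)*1e3,1) for p in L]
w=t([(78,378),(350,350)],.085);p=t([(57,122),(325,97)],.085)
wo=t([(85,470),(358,440)],.085)
rim=t([(60,70),(325,45),(370,497),(100,522)],.06)
for n,L in(("wide",w),("plain",p),("wideout",wo),("rim",rim)):print(n,*L,np.mean(L,0), np.degrees(np.arctan2(*(L[1]-L[0])[1::-1])))
for a,b in((0,3),(1,2)):print(np.degrees(np.arctan2(*(rim[a]-rim[b])[1::-1])),np.linalg.norm(rim[a]-rim[b]))
# side: plain lip inner edge ends, wide lip inner edge ends
print("side wide",t([(187,143),(410,270)],.085,"side",S),"plain",t([(425,35),(655,150)],.085,"side",S))
print("side rim",t([(42,268),(275,412),(703,185)],.06,"side",S))
E
```

```text
wide [517.4 218.1  85. ] [526.3 100.2  85. ] [521.85 159.15  85.  ] -85.68306075123049
plain [630.2 226.4  85. ] [638.  108.7  85. ] [634.1  167.55  85.  ] -86.20854234474083
wideout [477.6 215.3  85. ] [487.2  97.6  85. ] [482.4  156.45  85.  ] -85.33708918213235
rim [658.5 228.5  60. ] [666.6 109.3  60. ] [463.8  93.8  60. ] [456.2 212.3  60. ] [561.275 160.975  60.   ] -86.11255496313271
4.578423963639252 202.94760407553474
4.370618131721448 203.39146983096416
side wide [array([518.9, 213.6,  85. ]), array([525.7, 100.5,  85. ])] plain [array([634.7, 224.7,  85. ]), array([639.9, 105.9,  85. ])]
side rim [array([457. , 211.9,  60. ]), array([466.9,  94.8,  60. ]), array([667.2, 107.4,  60. ])]
```

```bash
cat >> h.py <<'E'
from scipy.spatial.transform import Rotation as Rn
def tool():
    o=bot.get_obs();return np.array(o['ee_pos']),Rn.from_euler('xyz',o['tcp_rot'],degrees=True)
def delta(p,rpy):
    "shift (mm, present tool axes) and rotvec (rad) to TCP p with orientation rpy"
    a,R=tool();S=rpy if isinstance(rpy,Rn) else Rn.from_euler('xyz',rpy,degrees=True)
    return np.round(R.inv().apply(np.asarray(p)-a)*1e3,1),np.round((R.inv()*S).as_rotvec(),3)
E
python3 -m crank '[{"gripper":60,"travel":[50,-19,3],"twist":[0,0,0]},{"gripper":60,"travel":[50,-19,3],"twist":[0,0,0]},{"gripper":60,"travel":[50,-19,3],"twist":[0,0,0]},{"gripper":60,"travel":[50,-19,3],"twist":[0,0,0]},{"gripper":60,"travel":[50,-19,3],"twist":[0,0,0]},{"gripper":60,"travel":[50,-19,3],"twist":[0,0,0]},{"gripper":60,"travel":[50,-19,3],"twist":[0,0,0]},{"gripper":60,"travel":[50,-19,3],"twist":[0,0,0]},{"gripper":60,"travel":[50,-19,3],"twist":[0,0,0]},{"gripper":60,"travel":[50,-19,3],"twist":[0,0,0]}]'
python3 -m crank '[{"gripper":60,"travel":[0,0,5],"twist":[0,0,-0.18]},{"gripper":60,"travel":[0,0,5],"twist":[0,0,-0.18]},{"gripper":60,"travel":[0,0,5],"twist":[0,0,-0.18]},{"gripper":60,"travel":[0,0,5],"twist":[0,0,-0.18]},{"gripper":60,"travel":[0,0,5],"twist":[0,0,-0.18]},{"gripper":60,"travel":[0,0,5],"twist":[0,0,-0.18]},{"gripper":60,"travel":[0,0,5],"twist":[0,0,-0.18]},{"gripper":60,"travel":[0,0,5],"twist":[0,0,-0.17]},{"gripper":60,"travel":[0,0,0],"twist":[0,0,0]}]'
python3 - <<'E'
from h import *
print(delta([.593,-.170,.013],[180,0,101.5]),bot.get_obs()['q'])
# handle check: brown blob's centroid, taken from the first pictures (top face z=.044)
for n,(x0,y0,x1,y1) in {"top":(415,228,455,250),"side":(425,300,475,350)}.items():
    im=cv2.imread(f"pics/{n}0.png");h=cv2.cvtColor(im,cv2.COLOR_BGR2HSV)
    m=np.zeros(h.shape[:2],np.uint8);m[y0:y1,x0:x1]=cv2.inRange(h,(3,90,40),(22,255,255))[y0:y1,x0:x1]
    c=max(cv2.findContours(m,0,1)[0],key=cv2.contourArea);r=cv2.minAreaRect(c);print(n,r)
    b=cv2.boxPoints(r);P=np.array([onz(n,p,.042)[:2] for p in b]);print(P.mean(0),[np.degrees(np.arctan2(*(P[i+1]-P[i])[::-1])) for i in(0,1)])
E
```

```text
time: 1.35
ee_pos: [0.5933, -0.1684, 0.2008]
tcp_rot: [-180.0, 0.0, 19.8]
wrist_force: [0.3, -0.8, 0.8]
opening: 0.0602
grasp_force: 0.0
time: 2.48
ee_pos: [0.5919, -0.1697, 0.1605]
tcp_rot: [-179.9, -0.0, 101.6]
wrist_force: [0.6, 0.2, 0.2]
opening: 0.0599
grasp_force: 0.0
(array([ -0.6,   1.2, 147.5]), array([-0.001, -0.001,  0.002])) [-1.59993613e+01  1.33158947e+01  1.16450418e+01  8.84149910e+01
 -9.05338895e-04  6.23787097e+01]
top ((435.66009521484375, 238.6938018798828), (6.595879077911377, 27.2080020904541), 77.00537872314453)
[ 0.5917204  -0.17072055] [np.float64(-78.52564676825978), np.float64(-170.36355918132185)]
side ((448.91058349609375, 326.691650390625), (43.919677734375, 23.077465057373047), 25.016895294189453)
[ 0.57914292 -0.17775215] [np.float64(20.140261275186734), np.float64(-80.11910131014797)]
```

```bash
python3 -m crank '[{"gripper":60,"travel":[0,0,40],"twist":[0,0,0]},{"gripper":60,"travel":[0,0,40],"twist":[0,0,0]},{"gripper":60,"travel":[0,0,35],"twist":[0,0,0]},{"gripper":60,"travel":[0,0,20],"twist":[0,0,0]},{"gripper":60,"travel":[0,0,12],"twist":[0,0,0]},{"gripper":60,"travel":[0,0,0],"twist":[0,0,0]},{"gripper":5,"travel":[0,0,0],"twist":[0,0,0]},{"gripper":5,"travel":[0,0,0],"twist":[0,0,0]},{"gripper":5,"travel":[0,0,0],"twist":[0,0,0]},{"gripper":5,"travel":[0,0,0],"twist":[0,0,0]},{"gripper":5,"travel":[0,0,0],"twist":[0,0,0]}]' 30
python3 - <<'E'
from h import *
o=bot.get_obs();print(o['ee_pos'],o['tcp_rot'],o['wrist_force'],o['torque'])
E
```

```text
time: 3.85
ee_pos: [0.5928, -0.1699, 0.0153]
tcp_rot: [179.9, 0.0, 101.7]
wrist_force: [-0.2, -0.1, 5.8]
opening: 0.0115
grasp_force: 30.5
[ 0.59285    -0.16992669  0.01525945] [1.79914195e+02 4.03534793e-02 1.01689519e+02] [-0.15217964 -0.06706733  5.75906346] [ 0.04810042  0.01233745 -0.03151471]
```

```bash
python3 -m crank '[{"gripper":5,"travel":[0,0,-15],"twist":[0,0,0]},{"gripper":5,"travel":[0,0,-35],"twist":[0,0,0]},{"gripper":5,"travel":[0,0,-50],"twist":[0,0,0]},{"gripper":5,"travel":[0,0,-50],"twist":[0,0,0]},{"gripper":5,"travel":[0,0,-20],"twist":[0,0,0]},{"gripper":5,"travel":[0,0,0],"twist":[0,0,0]},{"gripper":5,"travel":[0,0,0],"twist":[0,0,0]}]'
python3 -m crank '[{"gripper":5,"travel":[25,4,0],"twist":[0,0,0]},{"gripper":5,"travel":[40,7,0],"twist":[0,0,0]},{"gripper":5,"travel":[45,7,0],"twist":[0,0,0]},{"gripper":5,"travel":[45,7,0],"twist":[0,0,0]},{"gripper":5,"travel":[45,8,0],"twist":[0,0,0]},{"gripper":5,"travel":[45,8,0],"twist":[0,0,0]},{"gripper":5,"travel":[45,7,0],"twist":[0,0,0]},{"gripper":5,"travel":[25,4,0],"twist":[0,0,0]},{"gripper":5,"travel":[13,2,0],"twist":[0,0,0]},{"gripper":5,"travel":[0,0,0],"twist":[0,0,0]},{"gripper":5,"travel":[0,0,0],"twist":[0,0,0]}]'
cat >> h.py <<'E'
O=np.array([.5789,.1622,0.]);YAW=4.4;H=.0153   # frame centre (seen), trough yaw, TCP over tile underside
RF=Rn.from_euler('z',YAW,degrees=True);RG=Rn.from_euler('xyz',[180,0,90],degrees=True) # tool in level tile
def tool_for(xl,zl,th):
    "tool pose for tile whose bottom -x edge stands at frame x=xl, height zl (mm), tilted th degrees (-x edge low)"
    Rt=RF*Rn.from_euler('y',-th,degrees=True)
    p=O+RF.apply([xl/1e3,0,0])+[0,0,zl/1e3]+Rt.apply([.065,0,H])
    return p,Rt*RG
def tile_now():
    "inverse of tool_for: xl, y, zl (mm), tilt, yaw error"
    p,R=tool();Rt=R*RG.inv();e=RF.inv().apply(p+Rt.apply([-.065,0,-H])-O)*1e3
    th=np.degrees(np.arcsin(Rt.as_matrix()[2,0]));X=Rt.as_matrix()[:,0]
    return np.round(e,2),round(th,2),round(np.degrees(np.arctan2(X[1],X[0]))-YAW,2)
E
python3 - <<'E'
from h import *
o=bot.get_obs();print(o['wrist_force'],o['torque'],tile_now());print(delta(*tool_for(-45,110,15)))
cv2.imwrite("pics/c.png",np.hstack([bot.camera("side")[100:400,150:550,::-1],bot.camera("top")[100:400,150:550,::-1]]))
E
```

```text
time: 4.72
ee_pos: [0.5918, -0.1697, 0.1829]
tcp_rot: [-179.9, -0.1, 101.7]
wrist_force: [-0.2, -0.3, -4.6]
opening: 0.0113
grasp_force: 29.7
time: 6.1
ee_pos: [0.5787, 0.1613, 0.1839]
tcp_rot: [-180.0, 0.0, 101.6]
wrist_force: [0.4, 0.4, -2.7]
opening: 0.0115
grasp_force: 29.6
[ 0.37243369  0.4250736  -2.68308647] [ 0.0069088  -0.0649019   0.00719353] (array([-64.75,  -9.04, 168.67]), np.float64(-0.04), np.float64(7.24))
(array([-0.9, 14.1, 42.3]), array([-0.262, -0.016,  0.126]))
```

View pics/c.png

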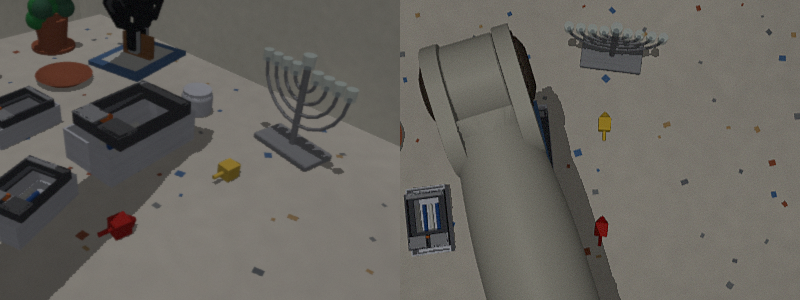

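The tile is held level above the trough (side crop, about (135,55)). The bystanders haven't moved. Next I tilt it.

```bash
python3 -m crank '[{"gripper":5,"travel":[0,5,5],"twist":[-0.087,-0.005,0.042]},{"gripper":5,"travel":[0,5,10],"twist":[-0.087,-0.005,0.042]},{"gripper":5,"travel":[-1,5,10],"twist":[-0.087,-0.005,0.042]},{"gripper":5,"travel":[0,0,0],"twist":[0,0,0]},{"gripper":5,"travel":[0,0,0],"twist":[0,0,0]}]'
python3 - <<'E'
from h import *
o=bot.get_obs();print(o['wrist_force'],o['torque'],tile_now());print(delta(*tool_for(-43,90,15)))
E
```

```text
time: 6.82
ee_pos: [0.5962, 0.1637, 0.1617]
tcp_rot: [165.1, -0.1, 94.5]
wrist_force: [0.3, -0.1, -2.7]
opening: 0.0115
grasp_force: 30.5
[ 0.3141997  -0.06082614 -2.71191958] [-0.01034767  0.34222186 -0.03892928] (array([-41.45,   0.15, 130.13]), np.float64(14.93), np.float64(0.04))
(array([ -0.2, -11.9,  38.3]), array([-0.001, -0.002,  0.001]))
```

```bash
python3 -m crank '[{"gripper":5,"travel":[0,-4,13],"twist":[0,0,0]},{"gripper":5,"travel":[0,-4,13],"twist":[0,0,0]},{"gripper":5,"travel":[0,-4,12],"twist":[0,0,0]},{"gripper":5,"travel":[0,0,0],"twist":[0,0,0]},{"gripper":5,"travel":[0,0,0],"twist":[0,0,0]}]'
python3 - <<'E'
from h import *
o=bot.get_obs();print(o['wrist_force'],o['torque'],tile_now());print(delta(*tool_for(-43,69,15)))
cv2.imwrite("pics/d.png",cv2.resize(bot.camera("side")[140:290,190:370,::-1],None,fx=4,fy=4))
E
```

```text
time: 7.45
ee_pos: [0.5945, 0.164, 0.1212]
tcp_rot: [165.0, -0.1, 94.4]
wrist_force: [0.4, 0.8, -3.3]
opening: 0.0114
grasp_force: 30.5
[ 0.44600143  0.81215614 -3.26479167] [-0.05016453  0.37147996 -0.00750507] (array([-43.18,   0.63,  89.65]), np.float64(14.99), np.float64(0.02))
(array([-0.7, -5.2, 20. ]), array([-0.   , -0.002,  0.   ]))
```

View pics/d.png

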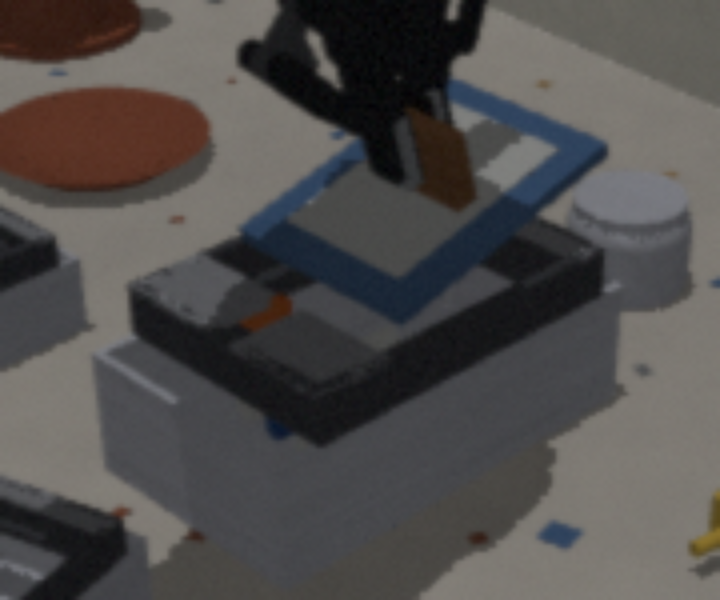

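The tile is tilted with its low edge inside the gap, near corners (245,230) and (400,305) in the crop. The orange clip is at (270,310).

```bash
python3 - <<'E'
from h import *
for c,z in (((243,230),.0974),((400,303),.0974),((402,322),.0897),((606,150),.131)):
    w=onz("side",(190+c[0]/4-.4,140+c[1]/4-.4),z);print(np.round(RF.inv().apply(w-O)*1e3,1))
E
python3 -m crank '[{"gripper":5,"travel":[0,-2,8],"twist":[0,0,0]},{"gripper":5,"travel":[0,-2,7],"twist":[0,0,0]},{"gripper":5,"travel":[0,-1.5,5],"twist":[0,0,0]},{"gripper":5,"travel":[0,0,0],"twist":[0,0,0]},{"gripper":5,"travel":[0,0,0],"twist":[0,0,0]}]'
python3 - <<'E'
from h import *
o=bot.get_obs();print(o['wrist_force'],o['torque'],tile_now());print(delta(*tool_for(-43,66,15)))
E
```

```text
[-45.7  44.7  97.4]
[-40.2 -46.2  97.4]
[-41.1 -48.3  89.7]
[ 72.  -56.9 131. ]
time: 8.12
ee_pos: [0.5943, 0.164, 0.1004]
tcp_rot: [165.0, -0.1, 94.4]
wrist_force: [0.2, -0.2, -3.1]
opening: 0.0116
grasp_force: 30.5
[ 0.1590895  -0.22718568 -3.05594901] [-0.06349675  0.39823214  0.02211565] (array([-43.36,   0.61,  68.84]), np.float64(14.99), np.float64(0.01))
(array([-0.6, -0.4,  2.8]), array([-0.   , -0.002,  0.   ]))
```

```bash
python3 -m crank '[{"gripper":5,"travel":[0,-0.3,1],"twist":[0,0,0]},{"gripper":5,"travel":[0,0,0],"twist":[0,0,0]}]'
python3 -m crank '[{"gripper":5,"travel":[0,-0.3,1],"twist":[0,0,0]},{"gripper":5,"travel":[0,0,0],"twist":[0,0,0]}]'
python3 -m crank '[{"gripper":5,"travel":[0,-0.3,1],"twist":[0,0,0]},{"gripper":5,"travel":[0,0,0],"twist":[0,0,0]}]'
python3 - <<'E'
from h import *
o=bot.get_obs();print(o['wrist_force'],o['torque'],tile_now())
E
```

```text
time: 8.38
ee_pos: [0.5942, 0.164, 0.0993]
tcp_rot: [165.0, -0.1, 94.4]
wrist_force: [-0.6, -0.8, -3.3]
opening: 0.0117
grasp_force: 30.5
time: 8.62
ee_pos: [0.594, 0.164, 0.098]
tcp_rot: [165.0, -0.1, 94.4]
wrist_force: [-0.3, 0.1, -3.1]
opening: 0.0116
grasp_force: 30.5
time: 8.88
ee_pos: [0.5942, 0.164, 0.0973]
tcp_rot: [165.0, -0.1, 94.4]
wrist_force: [0.8, -0.9, -2.0]
opening: 0.0115
grasp_force: 30.8
[ 0.7674453  -0.89070568 -2.04792236] [-0.06190268  0.39608075 -0.02436985] (array([-43.46,   0.67,  65.72]), np.float64(14.99), np.float64(0.02))
```

```bash
python3 -m crank '[{"gripper":5,"travel":[0,0.3,-1],"twist":[0,0,0]},{"gripper":5,"travel":[0,-2.9,-0.8],"twist":[0,0,0]},{"gripper":5,"travel":[0,-2.9,-0.8],"twist":[0,0,0]},{"gripper":5,"travel":[0,-2.9,-0.8],"twist":[0,0,0]},{"gripper":5,"travel":[0,0,0],"twist":[0,0,0]}]'
python3 -m crank '[{"gripper":5,"travel":[0,-2.9,-0.8],"twist":[0,0,0]},{"gripper":5,"travel":[0,-2.9,-0.8],"twist":[0,0,0]},{"gripper":5,"travel":[0,0,0],"twist":[0,0,0]}]'
python3 -m crank '[{"gripper":5,"travel":[0,-2,-0.5],"twist":[0,0,0]},{"gripper":5,"travel":[0,-2,-0.5],"twist":[0,0,0]},{"gripper":5,"travel":[0,0,0],"twist":[0,0,0]}]'
python3 - <<'E'
from h import *
o=bot.get_obs();print(o['wrist_force'],o['torque'],tile_now())
E
```

```text
time: 9.5
ee_pos: [0.5849, 0.1633, 0.0982]
tcp_rot: [165.0, -0.1, 94.4]
wrist_force: [-0.2, -0.1, -2.5]
opening: 0.0116
grasp_force: 30.6
time: 9.88
ee_pos: [0.5792, 0.1628, 0.0984]
tcp_rot: [165.0, -0.1, 94.4]
wrist_force: [1.9, 0.8, -3.4]
opening: 0.0115
grasp_force: 30.4
time: 10.25
ee_pos: [0.5754, 0.1625, 0.0986]
tcp_rot: [165.0, -0.1, 94.4]
wrist_force: [4.6, -0.6, -3.5]
opening: 0.0115
grasp_force: 30.2
[ 4.59207734 -0.61477119 -3.48648942] [-0.00879835 -0.7949594  -0.03729183] (array([-62.24,   0.62,  66.93]), np.float64(15.04), np.float64(0.01))
```

```bash
python3 -m crank '[{"gripper":5,"travel":[0,-2,-0.5],"twist":[0,0,0]},{"gripper":5,"travel":[0,-2,-0.5],"twist":[0,0,0]},{"gripper":5,"travel":[0,0,0],"twist":[0,0,0]}]'
python3 -m crank '[{"gripper":5,"travel":[0,-2,-0.6],"twist":[0,0,0]},{"gripper":5,"travel":[0,-2,-0.6],"twist":[0,0,0]},{"gripper":5,"travel":[0,0,0],"twist":[0,0,0]}]'
python3 - <<'E'
from h import *
for i in range(3):
    o=bot.get_obs();print(o['wrist_force'],o['torque'],tile_now(),o['time'])
E
```

```text
time: 10.62
ee_pos: [0.572, 0.1623, 0.0989]
tcp_rot: [164.9, -0.1, 94.4]
wrist_force: [8.6, 0.4, -4.3]
opening: 0.0115
grasp_force: 30.1
time: 11.0
ee_pos: [0.5684, 0.162, 0.0993]
tcp_rot: [164.8, -0.1, 94.4]
wrist_force: [12.0, 0.5, -5.3]
opening: 0.0114
grasp_force: 30.3
[11.98727741  0.48415953 -5.26752794] [ 0.05715657 -2.24050307 -0.09150994] (array([-69.19,   0.61,  67.45]), np.float64(15.2), np.float64(-0.02)) 11.0
[11.98727741  0.48415953 -5.26752794] [ 0.05715657 -2.24050307 -0.09150994] (array([-69.19,   0.61,  67.45]), np.float64(15.2), np.float64(-0.02)) 11.0
[11.98727741  0.48415953 -5.26752794] [ 0.05715657 -2.24050307 -0.09150994] (array([-69.19,   0.61,  67.45]), np.float64(15.2), np.float64(-0.02)) 11.0
```

```bash
python3 -m crank '[{"gripper":5,"travel":[0,-2,-0.2],"twist":[0,0,0]},{"gripper":5,"travel":[0,-2,-0.2],"twist":[0,0,0]},{"gripper":5,"travel":[0,0,0],"twist":[0,0,0]},{"gripper":5,"travel":[0,0,0],"twist":[0,0,0]}]'
python3 - <<'E'
from h import *
o=bot.get_obs();print(o['wrist_force'],o['torque'],tile_now(),o['time'])
x=tile_now()[0][0]-2.07 # top edge x
for th in(12,9,7,4,0):
    xl=x+8*np.sin(np.radians(th));print(th,delta(*tool_for(xl,66.8,th)))
E
```

```text
time: 11.5
ee_pos: [0.5655, 0.1618, 0.0995]
tcp_rot: [164.7, -0.1, 94.4]
wrist_force: [15.2, -0.2, -5.3]
opening: 0.0113
grasp_force: 30.9
[15.22872956 -0.21865121 -5.31410259] [ 0.11519848 -2.88179516 -0.03640969] (array([-72.08,   0.67,  67.56]), np.float64(15.33), np.float64(-0.03)) 11.5
12 (array([-0.6,  0.2,  4.4]), array([ 0.058, -0.002, -0.   ]))
9 (array([-0.6,  0.3,  7.8]), array([ 0.111, -0.002, -0.   ]))
7 (array([-0.6,  0.3, 10. ]), array([ 0.145, -0.002, -0.   ]))
4 (array([-0.6,  0.1, 13.4]), array([ 0.198, -0.002, -0.   ]))
0 (array([-0.6, -0.5, 17.9]), array([ 0.268, -0.002, -0.   ]))
```

```bash
python3 -m crank '[{"gripper":5,"travel":[0,0,2.2],"twist":[0.03,0,0]},{"gripper":5,"travel":[0,0,2.2],"twist":[0.03,0,0]},{"gripper":5,"travel":[0,0,0],"twist":[0,0,0]}]'
python3 - <<'E'
from h import *
o=bot.get_obs();print(o['wrist_force'],o['torque'],tile_now(),o['time'])
cv2.imwrite("pics/e.png",cv2.resize(bot.camera("side")[150:290,200:360,::-1],None,fx=4,fy=4))
E
```

```text
time: 11.88
ee_pos: [0.5672, 0.1619, 0.0955]
tcp_rot: [168.1, -0.1, 94.4]
wrist_force: [13.4, 0.3, 0.4]
opening: 0.0114
grasp_force: 30.8
[13.37805311  0.30587972  0.3743902 ] [-0.03743777 -2.84111744 -0.08178412] (array([-72.09,   0.68,  67.1 ]), np.float64(11.92), np.float64(-0.03)) 11.875
```

View pics/e.png

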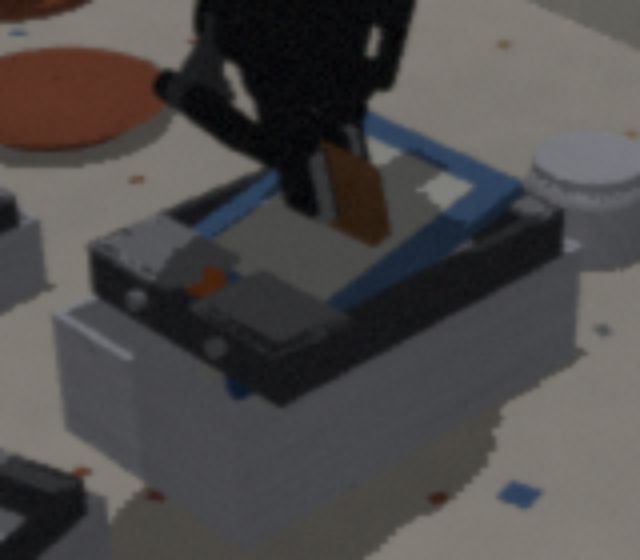

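The low edge is under the wide lip, with the clip pin pushed back at (208,282). The far edge is still above the plain lip at (520,185).

```bash
python3 -m crank '[{"gripper":5,"travel":[0,-1.5,-0.7],"twist":[0,0,0]},{"gripper":5,"travel":[0,0.1,2.2],"twist":[0.03,0,0]},{"gripper":5,"travel":[0,0,0],"twist":[0,0,0]},{"gripper":5,"travel":[0,0,0],"twist":[0,0,0]}]'
python3 - <<'E'
from h import *
o=bot.get_obs();e,th,y=tile_now();print(o['wrist_force'],o['torque'],e,th,y,o['time'],'right bottom x,z',e[0]+130*np.cos(np.radians(th)),e[2]+130*np.sin(np.radians(th)))
E
```

```text
time: 12.42
ee_pos: [0.5663, 0.1619, 0.0939]
tcp_rot: [169.7, -0.1, 94.4]
wrist_force: [15.5, 0.3, -0.9]
opening: 0.0113
grasp_force: 31.0
[15.47519852  0.29503572 -0.87261208] [-0.00604175 -3.2576186  -0.0976181 ] [-73.84   0.7   67.28] 10.27 -0.03 12.425 right bottom x,z 54.07720807857439 90.45731385175395
```

```bash
python3 -m crank '[{"gripper":5,"travel":[0,0.2,2.2],"twist":[0.03,0,0]},{"gripper":5,"travel":[0,0,0],"twist":[0,0,0]}]'
python3 -m crank '[{"gripper":5,"travel":[0,0,2.2],"twist":[0.03,0,0]},{"gripper":5,"travel":[0,0,0],"twist":[0,0,0]}]'
python3 - <<'E'
from h import *
o=bot.get_obs();e,th,y=tile_now();print(o['wrist_force'],o['torque'],e,th,y,o['time'],'right bottom x,z',e[0]+130*np.cos(np.radians(th)),e[2]+130*np.sin(np.radians(th)))
E
```

```text
time: 12.68
ee_pos: [0.5671, 0.1619, 0.0918]
tcp_rot: [171.5, -0.1, 94.4]
wrist_force: [15.1, 1.1, 0.0]
opening: 0.0116
grasp_force: 31.0
time: 12.92
ee_pos: [0.5677, 0.162, 0.0898]
tcp_rot: [173.1, -0.1, 94.4]
wrist_force: [16.4, -0.5, 1.5]
opening: 0.0114
grasp_force: 31.2
[16.39298703 -0.50478815  1.54104498] [-0.04695169 -3.13698784 -0.04992599] [-73.93   0.69  66.89] 6.86 -0.02 12.925 right bottom x,z 55.13932627281193 82.41768545155463
```

```bash
python3 -m crank '[{"gripper":5,"travel":[0,0.2,2.2],"twist":[0.03,0,0]},{"gripper":5,"travel":[0,0,0],"twist":[0,0,0]}]'
python3 -m crank '[{"gripper":5,"travel":[0,0,2.1],"twist":[0.03,0,0]},{"gripper":5,"travel":[0,0,0],"twist":[0,0,0]}]'
python3 - <<'E'
from h import *
o=bot.get_obs();e,th,y=tile_now();print(o['wrist_force'],o['torque'],e,th,y,o['time'],'right bottom x,z',e[0]+130*np.cos(np.radians(th)),e[2]+130*np.sin(np.radians(th)))
E
```

```text
time: 13.18
ee_pos: [0.5682, 0.162, 0.0877]
tcp_rot: [174.8, -0.1, 94.4]
wrist_force: [15.9, 0.1, 2.9]
opening: 0.0112
grasp_force: 31.3
time: 13.42
ee_pos: [0.5684, 0.1621, 0.0856]
tcp_rot: [176.6, -0.1, 94.4]
wrist_force: [14.1, 0.3, 2.7]
opening: 0.0113
grasp_force: 31.4
[14.05825085  0.26934819  2.74160415] [-0.05956652 -3.09831546 -0.04041883] [-74.43   0.73  66.41] 3.44 -0.01 13.425 right bottom x,z 55.33576353035011 74.2104240516307
```

```bash
python3 -m crank '[{"gripper":5,"travel":[0,0,2.1],"twist":[0.03,0,0]},{"gripper":5,"travel":[0,0,0],"twist":[0,0,0]}]'
python3 -m crank '[{"gripper":5,"travel":[0,0,1.8],"twist":[0.028,0,0]},{"gripper":5,"travel":[0,0,0],"twist":[0,0,0]}]'
python3 - <<'E'
from h import *
o=bot.get_obs();e,th,y=tile_now();print(o['wrist_force'],o['torque'],e,th,y,o['time'],'right bottom x,z',e[0]+130*np.cos(np.radians(th)),e[2]+130*np.sin(np.radians(th)))
cv2.imwrite("pics/f.png",cv2.resize(bot.camera("side")[150:290,200:360,::-1],None,fx=4,fy=4))
E
```

```text
time: 13.68
ee_pos: [0.5685, 0.1621, 0.0835]
tcp_rot: [178.3, -0.1, 94.4]
wrist_force: [15.7, 0.7, 3.2]
opening: 0.0112
grasp_force: 31.6
time: 13.92
ee_pos: [0.5686, 0.1621, 0.0817]
tcp_rot: [179.9, -0.1, 94.4]
wrist_force: [16.4, 0.5, 4.8]
opening: 0.0113
grasp_force: 31.7
[16.36870865  0.50296367  4.84762447] [-0.0740791  -2.94806584 -0.05412935] [-75.27   0.68  66.26] 0.13 -0.01 13.925 right bottom x,z 54.72966537790792 66.5549603905092
```

View pics/f.png

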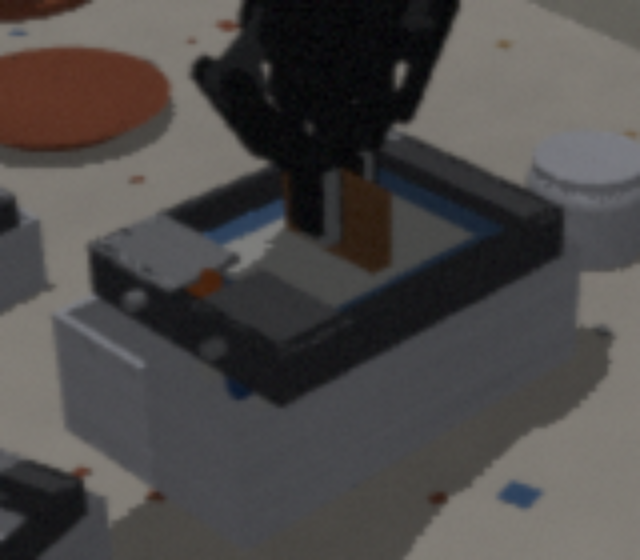

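The tile is flat inside the frame and the pin is pushed back at (205,285). Now I slide it home in +x.

```bash
python3 -m crank '[{"gripper":5,"travel":[0,2,-0.3],"twist":[0,0,0]},{"gripper":5,"travel":[0,2,0],"twist":[0,0,0]},{"gripper":5,"travel":[0,2,0],"twist":[0,0,0]},{"gripper":5,"travel":[0,2,0],"twist":[0,0,0]},{"gripper":5,"travel":[0,0,0],"twist":[0,0,0]}]'
python3 -m crank '[{"gripper":5,"travel":[0,2,0],"twist":[0,0,0]},{"gripper":5,"travel":[0,1.5,0],"twist":[0,0,0]},{"gripper":5,"travel":[0,0,0],"twist":[0,0,0]}]'
python3 -m crank '[{"gripper":5,"travel":[0,1,0],"twist":[0,0,0]},{"gripper":5,"travel":[0,0,0],"twist":[0,0,0]}]'
python3 - <<'E'
from h import *
o=bot.get_obs();print(o['wrist_force'],o['torque'],tile_now())
E
```

```text
time: 14.6
ee_pos: [0.5751, 0.1626, 0.0815]
tcp_rot: [-180.0, -0.1, 94.4]
wrist_force: [10.9, -1.0, 3.5]
opening: 0.0116
grasp_force: 31.7
time: 14.98
ee_pos: [0.5778, 0.1628, 0.0813]
tcp_rot: [-179.9, -0.1, 94.4]
wrist_force: [5.9, 0.4, 5.6]
opening: 0.0115
grasp_force: 32.0
time: 15.22
ee_pos: [0.5784, 0.1629, 0.0813]
tcp_rot: [-179.9, -0.1, 94.4]
wrist_force: [5.0, 0.5, 6.4]
opening: 0.0115
grasp_force: 32.1
[4.98632287 0.45419338 6.43576277] [-0.26881682 -0.78040761 -0.10950224] (array([-65.44,   0.68,  66.18]), np.float64(-0.14), np.float64(0.03))
```

```bash
python3 -m crank '[{"gripper":5,"travel":[0,1,-0.5],"twist":[0,0,0]},{"gripper":5,"travel":[0,0,0],"twist":[0,0,0]}]'
python3 -m crank '[{"gripper":5,"travel":[0,1,0],"twist":[0,0,0]},{"gripper":5,"travel":[0,0,0],"twist":[0,0,0]}]'
python3 -m crank '[{"gripper":5,"travel":[0,1,0],"twist":[0,0,0]},{"gripper":5,"travel":[0,0,0],"twist":[0,0,0]}]'
python3 - <<'E'
from h import *
o=bot.get_obs();print(o['wrist_force'],o['torque'],tile_now())
E
```

```text
time: 15.48
ee_pos: [0.579, 0.1629, 0.0813]
tcp_rot: [-179.8, -0.1, 94.4]
wrist_force: [5.1, -0.0, 6.8]
opening: 0.0113
grasp_force: 32.2
time: 15.72
ee_pos: [0.5796, 0.1629, 0.0813]
tcp_rot: [-179.7, -0.1, 94.4]
wrist_force: [1.7, -0.7, 7.8]
opening: 0.0115
grasp_force: 32.4
time: 15.98
ee_pos: [0.5804, 0.163, 0.0813]
tcp_rot: [-179.7, -0.1, 94.4]
wrist_force: [0.8, -0.9, 7.8]
opening: 0.0117
grasp_force: 32.5
[ 0.81861885 -0.92176627  7.79633785] [-0.29540679 -0.28469757 -0.05605984] (array([-63.51,   0.72,  66.33]), np.float64(-0.28), np.float64(0.04))
```

```bash
python3 -m crank '[{"gripper":5,"travel":[0,1,-1],"twist":[-0.004,0,0]},{"gripper":5,"travel":[0,0,0],"twist":[0,0,0]}]'
python3 -m crank '[{"gripper":5,"travel":[0,1,-0.5],"twist":[0,0,0]},{"gripper":5,"travel":[0,0,0],"twist":[0,0,0]}]'
python3 -m crank '[{"gripper":5,"travel":[0,1,0],"twist":[0,0,0]},{"gripper":5,"travel":[0,0,0],"twist":[0,0,0]}]'
python3 - <<'E'
from h import *
o=bot.get_obs();print(o['wrist_force'],o['torque'],tile_now())
E
```

```text
time: 16.23
ee_pos: [0.5809, 0.163, 0.0814]
tcp_rot: [-179.9, -0.1, 94.4]
wrist_force: [0.7, -1.2, 5.6]
opening: 0.0117
grasp_force: 32.0
time: 16.48
ee_pos: [0.5809, 0.163, 0.0813]
tcp_rot: [-179.7, -0.1, 94.4]
wrist_force: [-4.1, -0.8, 6.1]
opening: 0.0116
grasp_force: 32.1
time: 16.73
ee_pos: [0.5809, 0.163, 0.0814]
tcp_rot: [-179.6, -0.1, 94.5]
wrist_force: [-9.7, -1.5, 9.4]
opening: 0.0113
grasp_force: 32.5
[-9.65676822 -1.48224546  9.40336559] [-0.36705349  1.82638258 -0.15198926] (array([-63.02,   0.63,  66.48]), np.float64(-0.38), np.float64(0.05))
```

The end wall has been reached: the tile stopped at -63.0 mm and the force rose. I'll relieve the load, release and withdraw.

```bash
python3 -m crank '[{"gripper":5,"travel":[0,-1.7,-1.2],"twist":[-0.004,0,0]},{"gripper":5,"travel":[0,0,0],"twist":[0,0,0]},{"gripper":40,"travel":[0,0,0],"twist":[0,0,0]},{"gripper":40,"travel":[0,0,0],"twist":[0,0,0]},{"gripper":40,"travel":[0,0,0],"twist":[0,0,0]},{"gripper":40,"travel":[0,0,0],"twist":[0,0,0]}]'
python3 -m crank '[{"gripper":40,"travel":[0,0,-5],"twist":[0,0,0]},{"gripper":40,"travel":[0,0,-15],"twist":[0,0,0]},{"gripper":40,"travel":[0,0,-30],"twist":[0,0,0]},{"gripper":40,"travel":[0,0,-40],"twist":[0,0,0]},{"gripper":40,"travel":[0,0,-40],"twist":[0,0,0]},{"gripper":40,"travel":[-40,-40,-20],"twist":[0,0,0]},{"gripper":40,"travel":[-50,-40,0],"twist":[0,0,0]},{"gripper":40,"travel":[-50,-40,0],"twist":[0,0,0]},{"gripper":40,"travel":[-50,-40,0],"twist":[0,0,0]},{"gripper":40,"travel":[-50,-40,0],"twist":[0,0,0]},{"gripper":40,"travel":[0,0,0],"twist":[0,0,0]}]'
python3 - <<'E'
from h import *
t=bot.camera("top")[190:320,220:325,::-1];s=bot.camera("side")[150:290,200:360,::-1]
cv2.imwrite("pics/g.png",np.hstack([cv2.resize(t,(388,480)),cv2.resize(s,(400,480)[:1]+(480,)) ]))
E
```

```text
time: 17.48
ee_pos: [0.5812, 0.163, 0.0826]
tcp_rot: [179.9, -0.1, 94.4]
wrist_force: [-0.4, -0.4, 0.1]
opening: 0.0401
grasp_force: 0.0
time: 18.85
ee_pos: [0.4019, -0.0896, 0.2338]
tcp_rot: [179.8, -0.0, 94.1]
wrist_force: [0.4, 0.7, -0.1]
opening: 0.0397
grasp_force: 0.0
```

View pics/g.png

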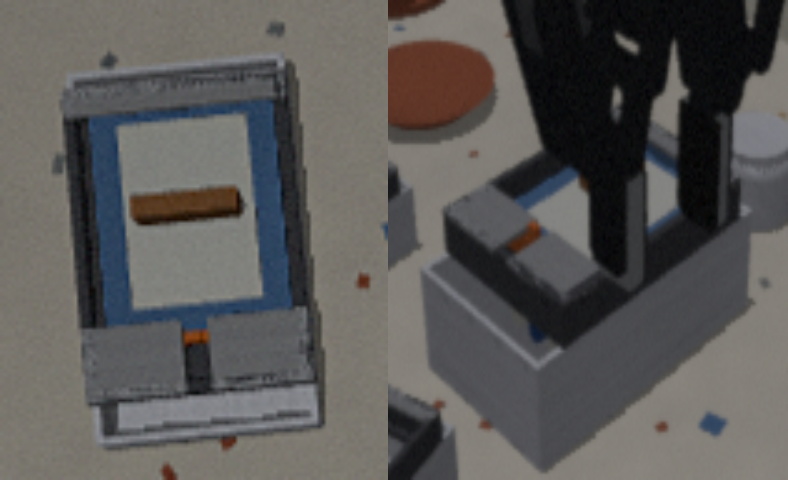

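The tile lies flat under both lips. The handle is at (187,205), the clip pin is pressed slightly at (195,338), and the gripper is clear.

```bash
python3 -c "
from workcell import bot
print(bot.job_done())"
```

```text
the job is handed in; nothing more can be done
None
```

The job is handed in: the tile lies flat on the ledges against the end wall under the plain lip, with the clip holding it. The gripper is clear, and clip force stayed at or below about 16.4 N (limit 17 N).

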